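Lay out stacked glass blanks on their kiln boards

ROBOT

A 6-joint arm with a two-finger parallel gripper is mounted at the origin on the work surface. World frame = base frame: x ahead of the robot, y to its left, z up, the work surface at z = 0. Lengths are in m, angles in rad, forces in N, time in s.
With the tool pointing down it reaches from about 0.2 to 0.875 m from the base axis. Payload 3.4 kg.
Tool frame: the origin (TCP) lies on the front face of the gripper's body, between the roots of the fingers; the fingertips stand 97 mm ahead of it and the grasp point (between the pads) lies 78 mm ahead of it; z points along the fingers, y is the line along which they close (so a half turn about z gives the same grasp; the last joint's range is limited). The gripper opens to 94 mm and grips with 3 to 60 N. Pads are 16 mm wide; open, the fingers measure 119 mm over their backs; the gripper's body (75 mm by 177 mm) begins 78 mm behind the grasp point.
Start: joints at [1.051, 0.276, 1.505, -0, 1.361, -0.121], TCP at [0.223, 0.53, 0.303] pointing down, gripper open.
Joint ranges: [-2.89, 2.89], [-0.75, 2.08], [0.22, 2.7], [-1.18, 4.32], [0.11, 2.71], [-2.7, 2.7]. Speed limits (rad/s): [2.57, 2.57, 3.14, 3.14, 3.14, 3.14].

INTERFACE

Orientations are given as a unit quaternion [x, y, z, w].
In Python, from rig import ctrl, eyes gives the robot as it stands.
- The arm moves only by the tool inch_along, called after "Call:" as name(argument=value, ...) on one line, values as JSON. Schema: {"type":"object","properties":{"plan":{"type":"array","items":{"type":"array","items":{"type":"array","items":{"type":"number"},"minItems":4,"maxItems":4},"minItems":1,"maxItems":10},"minItems":1,"maxItems":1},"jaw":{"type":"number"},"grip_force":{"type":"number"},"only":{"type":"string"},"quiet":{"type":"boolean"},"lines":{"type":"string"}},"required":["plan"],"additionalProperties":false}. plan is a list that holds a single list of rows (three levels of brackets), with 1 to 10 rows, each of 4 numbers: dx, dy, dz in m, then a turn about the tool's z in rad; each row is the pose to reach, as a shift and turn from the pose commanded when the call began, along the tool's axes at that moment; what a row does not reach only later rows make up. A row lasts 1/8 s, in which the tool goes at most 0.0625 m and 0.188 rad, less where a joint would pass 70% of its speed; a pose out of reach is approached as far as the arm can. jaw is the opening from 0.0 (shut) to 1.0 (fully open), set as the call begins (left out keeps the last). The fingers move at their own pace and stop on an object; grip_force is the grip in N (left out, the last holds). Time passes only in rows, so rows that do not move let the fingers close. The tool returns the time, the measured TCP pose, the force, the opening and the grip force at its end. only (a regular expression) keeps the lines of the reply that match it, lines (a string "A,B") keeps lines A to B, and quiet returns only ok. Input that does not fit is refused with a message, and nothing moves.
- ctrl.state(): the state, without advancing time (a new reading comes with each control period).
- eyes.read_camera(name): name is "side" or "top"; returns the picture (400x640x3 uint8, red, green, blue); there is no depth.
- eyes.camera_params(name): a dict with "intrinsics" (3x3 intrinsics, pixels), "distortion" ([k1, k2, p1, p2, k3] as OpenCV has them; the pictures are not rectified), "R" (3x3) and "t" (3): a world point X has camera coordinates R X + t. Camera axes: x right, y down, z forward; pixel columns grow to the right and rows downward; lengths in m; the calibration is good to about 2 mm. A picture is of the moment at which its call begins. camera_params takes no time and is no camera call.
- ctrl.close_job(): hands the job in; it is judged then, once.
The state is a dict: "time_s": time; "qpos": joint angles; "qd": joint speeds; "joint_torque": joint torques, N m; "eef_pos": TCP position; "eef_rot": TCP orientation; "contact_force": force on the tool from outside, world axes, zero at the start; "moment": the same for the moment, N m; "gripper_width": opening from 0.0 (shut) to 1.0 (fully open); "finger_force": force on a finger pad.
Only numpy, scipy, OpenCV 4.12 (cv2) and the standard library are available. Lean on these libraries where they do the work, as an engineer would, in place of code of your own. Each camera call takes 0.05 s, during which the arm holds its last target. There are 200 camera calls.

TASK

The stacked cast-glass blanks have to be laid out for the kiln. Working down the stack from the top, set each blank down gently on the kiln board whose patch has its colour, lying flat, centred on the patch and lined up with it. Do not tip the blanks over, and leave the cup of glass rods and the vase where they stand.

Things in the scene. Friction and masses are not known exactly. Their poses are not given: they have to be found in the camera images.
- green_blank: Rectangular cast-glass blank, opaque green glass, 44 x 36 x 24 mm (length along its x, width along its y, height along z). Origin: centre of its underside. At the start it is the top one in the stack of four blanks, which lie loosely one on another, longest at the bottom and shortest on top, roughly centred and parallel. It weighs under 0.4 kg.
- red_blank: Rectangular cast-glass blank, opaque red glass, 68 x 40 x 24 mm (length along its x, width along its y, height along z). Origin: centre of its underside. At the start it is second from the top in the stack of four blanks, which lie loosely one on another, longest at the bottom and shortest on top, roughly centred and parallel. It weighs under 0.4 kg.
- yellow_blank: Rectangular cast-glass blank, opaque yellow glass, 92 x 44 x 24 mm (length along its x, width along its y, height along z). Origin: centre of its underside. At the start it is third from the top in the stack of four blanks, which lie loosely one on another, longest at the bottom and shortest on top, roughly centred and parallel. It weighs under 0.4 kg.
- blue_blank: Rectangular cast-glass blank, opaque blue glass, 116 x 48 x 24 mm (length along its x, width along its y, height along z). Origin: centre of its underside. At the start it is the bottom one, standing on the bench in the stack of four blanks, which lie loosely one on another, longest at the bottom and shortest on top, roughly centred and parallel. It weighs under 0.4 kg.
- green_board: Cream-coloured ceramic kiln board fixed to the bench, 140 x 72 x 12 mm (length along its x), with a flush green patch 60 x 48 mm in the middle of its flat top, long side along x. Origin: centre of its underside, so its top is at z = 12 mm in its own frame.
- red_board: Cream-coloured ceramic kiln board fixed to the bench, 140 x 72 x 12 mm (length along its x), with a flush red patch 84 x 52 mm in the middle of its flat top, long side along x. Origin: centre of its underside, so its top is at z = 12 mm in its own frame.
- yellow_board: Cream-coloured ceramic kiln board fixed to the bench, 140 x 72 x 12 mm (length along its x), with a flush yellow patch 108 x 56 mm in the middle of its flat top, long side along x. Origin: centre of its underside, so its top is at z = 12 mm in its own frame.
- blue_board: Cream-coloured ceramic kiln board fixed to the bench, 140 x 72 x 12 mm (length along its x), with a flush blue patch 132 x 60 mm in the middle of its flat top, long side along x. Origin: centre of its underside, so its top is at z = 12 mm in its own frame.
- rod_cup: Steel cup, 66 mm across and 85 mm high, standing loose on the bench, with coloured glass rods sticking up to 150 mm above the bench. Origin: centre of its underside. To be left alone.
- vase: Finished purple glass vase, 60 mm across at its widest and 110 mm high, standing loose on the bench. Origin: centre of its underside. To be left alone.
Not all that is in view belongs to the job. Leave any black look-alike of the green_board alone.

How it is judged:
On the way, in this order (a step that is already met when the one before it is completed fails the run):
1. the green blank lies released on the green board, centred on its patch and along it (horizontal distance between green_blank and green_board below 0.012 m and z of green_blank in the frame of green_board between 0.008 and 0.016 m and angle between green_blank's own z axis and vertical below 0.08 rad and angle between the x axis of green_blank and the x axis of green_board, either way round below 0.17 rad and contact force between the fingers and green_blank below 0.3 N and linear speed of green_blank below 0.02 m/s), for 0.2 s.
2. the red blank lies released on the red board, centred on its patch and along it (horizontal distance between red_blank and red_board below 0.012 m and z of red_blank in the frame of red_board between 0.008 and 0.016 m and angle between red_blank's own z axis and vertical below 0.08 rad and angle between the x axis of red_blank and the x axis of red_board, either way round below 0.17 rad and contact force between the fingers and red_blank below 0.3 N and linear speed of red_blank below 0.02 m/s), for 0.2 s.
3. the yellow blank lies released on the yellow board, centred on its patch and along it (horizontal distance between yellow_blank and yellow_board below 0.012 m and z of yellow_blank in the frame of yellow_board between 0.008 and 0.016 m and angle between yellow_blank's own z axis and vertical below 0.08 rad and angle between the x axis of yellow_blank and the x axis of yellow_board, either way round below 0.17 rad and contact force between the fingers and yellow_blank below 0.3 N and linear speed of yellow_blank below 0.02 m/s), for 0.2 s.
4. the blue blank lies released on the blue board, centred on its patch and along it (horizontal distance between blue_blank and blue_board below 0.012 m and z of blue_blank in the frame of blue_board between 0.008 and 0.016 m and angle between blue_blank's own z axis and vertical below 0.08 rad and angle between the x axis of blue_blank and the x axis of blue_board, either way round below 0.17 rad and contact force between the fingers and blue_blank below 0.3 N and linear speed of blue_blank below 0.02 m/s), for 0.2 s.
At the end, for the whole second after the job is handed in: Each of the four blanks lies flat (within 0.08 rad) on the board with the patch of its own colour, its centre within 12 mm of the board's centre, its length along the board's within 0.17 rad (either way round), underside within 4 mm of the board's top, released and at rest (all of step 1 and all of step 2 and all of step 3 and all of step 4); the robot touches nothing.
It fails at once if a blank is tipped or turned over (more than about 35 degrees) (angle between any of green_blank, red_blank, yellow_blank, blue_blank's own z axis and vertical above 0.6 rad).
It fails at once if a blank is dropped from a height or knocked flying (moves over 0.4 m/s while not held) ((contact force between the fingers and green_blank below 0.3 N and linear speed of green_blank above 0.4 m/s) or (contact force between the fingers and red_blank below 0.3 N and linear speed of red_blank above 0.4 m/s) or (contact force between the fingers and yellow_blank below 0.3 N and linear speed of yellow_blank above 0.4 m/s) or (contact force between the fingers and blue_blank below 0.3 N and linear speed of blue_blank above 0.4 m/s)).
It fails at once if the cup of rods is pushed away or knocked over (distance of rod_cup from where it was at the start of the episode above 0.02 m or angle between rod_cup's own z axis and vertical above 0.3 rad).
It fails at once if the vase is pushed away or knocked over (distance of vase from where it was at the start of the episode above 0.02 m or angle between vase's own z axis and vertical above 0.3 rad).
It also fails if it takes over 136 s, if anything falls off the work surface, if the arm or the gripper's body presses on something with over 40 N, if the wrist force passes 120 N, or if a joint passes its speed limit or range.

## Working session

There is one attempt and no reset: what is moved stays moved. The work goes in short steps, Python scripts to look and compute and a tool call to move; the robot and the scene stay as the last step left them, time stands still between calls to the robot, and variables do not carry over. Pictures are saved under pics/ and viewed, at most 14 in all, crops included, and the job is handed in when it is done.

```bash
mkdir -p pics; python3 - <<'E'
from rig import ctrl, eyes
import cv2, numpy as np
for n in ("top","side"):
    im=eyes.read_camera(n); cv2.imwrite(f"pics/{n}0.png",im[:,:,::-1])
    p=eyes.camera_params(n); R=np.array(p["R"]); print(n,-R.T@np.array(p["t"]),np.round(R,2).tolist(),np.array(p["intrinsics"])[0],p["distortion"])
s=ctrl.state(); print({k:np.round(v,3).tolist() for k,v in s.items()})
E
```

```text
top [0.29949979 0.01902508 1.34571337] [[0.01, -1.0, 0.01], [-0.98, -0.02, -0.18], [0.18, -0.01, -0.98]] [401.49498742   0.         313.09336193] [0.00100393 0.         0.         0.         0.        ]
side [0.32200946 0.63068726 0.83929496] [[-0.95, -0.31, -0.01], [-0.24, 0.73, -0.64], [0.21, -0.6, -0.77]] [397.86059832   0.         320.32016632] [0.00820981 0.         0.         0.         0.        ]
{'time_s': 0.1, 'qpos': [1.051, 0.277, 1.506, -0.0, 1.361, -0.121], 'qd': [-0.001, 0.0, -0.003, 0.0, -0.0, -0.001], 'joint_torque': [0.002, -40.545, -23.778, 0.07, 0.03, -0.0], 'eef_pos': [0.223, 0.53, 0.302], 'eef_rot': [0.198, 0.98, -0.001, -0.0], 'contact_force': [0.119, 0.149, -0.01], 'moment': [-0.005, 0.052, 0.016], 'finger_force': 0.0, 'gripper_width': 1.001}
```

View pics/top0.png

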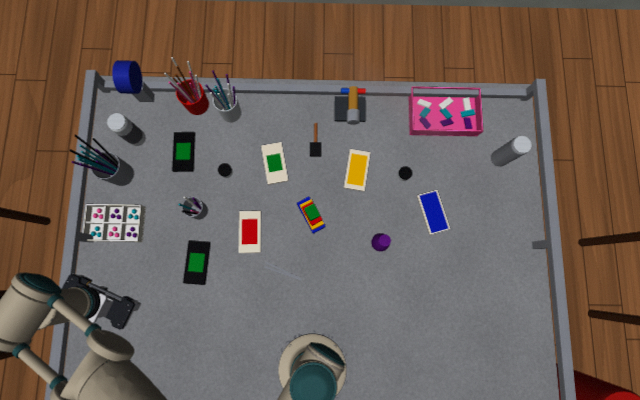

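View pics/side0.png

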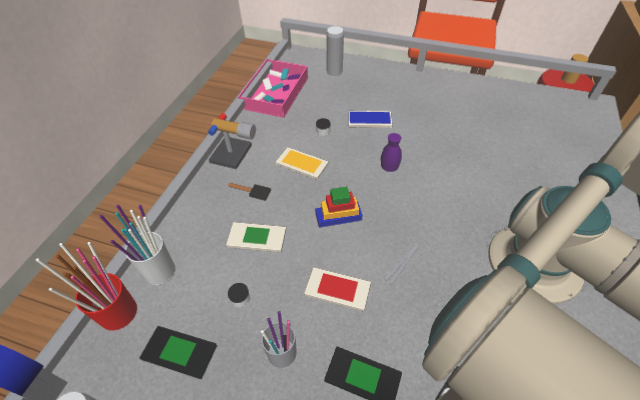

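Top view: stack at (311,215), boards green (274,163), red (250,232), yellow (357,171) and blue (433,212), vase (381,242), cup (192,207). The two black-bordered boards at (183,152) and (197,262) are decoys. The side view shows the same layout, with the stack at (340,205).

```bash
cat > h.py <<'E'
from rig import ctrl, eyes
import cv2, numpy as np
from scipy.spatial.transform import Rotation as Ro
HUE={'green':(50,75),'red':(174,6),'yellow':(15,32),'blue':(112,126)}
def cast(n,px,z):
    p=eyes.camera_params(n); R=np.array(p["R"]); K=np.array(p["intrinsics"])
    u=cv2.undistortPoints(np.float32(px).reshape(-1,1,2),K,np.array(p["distortion"])).reshape(-1,2)
    d=np.c_[u,np.ones(len(u))]@R; c=-R.T@np.array(p["t"])
    return (c+d*((z-c[2])/d[:,2])[:,None])[:,:2]
def proj(n,X):
    p=eyes.camera_params(n)
    return cv2.projectPoints(np.float32(X).reshape(-1,3),cv2.Rodrigues(np.array(p["R"]))[0],np.array(p["t"]),np.array(p["intrinsics"]),np.array(p["distortion"]))[0].reshape(-1,2)
def face(n,col,seed,z,r=45,bright=0.0,im=None):
    """coloured flat face nearest seed pixel -> centre, long-axis yaw, sizes (mm) on plane z"""
    im=eyes.read_camera(n) if im is None else im
    f=4; x0,y0=int(seed[0])-r,int(seed[1])-r; x0,y0=max(x0,0),max(y0,0)
    c=im[y0:y0+2*r,x0:x0+2*r]
    c=cv2.resize(c,None,fx=f,fy=f,interpolation=cv2.INTER_CUBIC)
    h=cv2.cvtColor(c,cv2.COLOR_RGB2HSV); a,b=HUE[col]; H=h[...,0]
    m=((H>=a)&(H<=b) if a<b else (H>=a)|(H<=b))&(h[...,1]>130)&(h[...,2]>50)
    if bright: m&=h[...,2]>bright*np.percentile(h[...,2][m],95)
    m=cv2.morphologyEx(m.astype(np.uint8),cv2.MORPH_OPEN,np.ones((5,5)))
    cs,_=cv2.findContours(m,cv2.RETR_EXTERNAL,cv2.CHAIN_APPROX_NONE)
    s=(np.array(seed)-[x0,y0])*f
    k=[q for q in cs if cv2.contourArea(q)>300]
    q=max(k,key=lambda q:cv2.pointPolygonTest(q,(float(s[0]),float(s[1])),True))
    P=cast(n,(q.reshape(-1,2)+.5)/f-.5+[x0,y0],z)
    (cx,cy),_,_=R=cv2.minAreaRect(np.float32(P*1000))
    B=cv2.boxPoints(R); e=B[1]-B[0],B[2]-B[1]; L=sorted(e,key=np.linalg.norm)
    yaw=np.arctan2(L[1][1],L[1][0])%np.pi
    return np.array([cx,cy])/1000,yaw,[round(float(np.linalg.norm(v)),1) for v in L]
def go(xy,z,yaw):
    "shift in tool axes to bring TCP to xy,z with tool x along yaw (mod pi)"
    s=ctrl.state(); R=Ro.from_quat(s["eef_rot"]).as_matrix()
    d=R.T@(np.array([*xy,z])-s["eef_pos"]); cur=np.arctan2(R[1,0],R[0,0])
    t=-((yaw-cur+np.pi/2)%np.pi-np.pi/2)   # tool z is down
    print("shift",np.round(d,4),"turn",round(t,3),"q6",round(s["qpos"][5],2),"pos",np.round(s["eef_pos"],4))
E
python3 - <<'E'
from h import *
I={n:eyes.read_camera(n) for n in("top","side")}
S={'green':[(274,163),(257,236)],'red':[(250,232),(338,287)],'yellow':[(357,171),(302,161)],'blue':[(433,212),(370,118)]}
for c,v in S.items():
    for n,s in zip(("top","side"),v): print(c,n,face(n,c,s,.012,im=I[n]))
for b in (0,.8):
  for n,s in (("top",(312,213)),("side",(341,193))): print("blank",n,b,face(n,'green',s,.096,r=20,bright=b,im=I[n]))
print("blue stack",face("top","blue",(312,229),.012,r=30,im=I["top"]))
print(cast("top",[(381,242)],.08),cast("top",[(192,207)],.05))
go((.5,0),.3,0)
cv2.imwrite("pics/stk.png",cv2.resize(np.hstack([I["top"][190:240,285:335],I["side"][175:225,315:365]]),None,fx=8,fy=8,interpolation=0)[:,:,::-1])
E
```

```text
green top (array([0.67057135, 0.14223981]), np.float32(0.19802764), [45.0, 57.4])
green side (array([0.66827203, 0.13701288]), np.float32(0.2041532), [43.4, 56.4])
red top (array([0.43317999, 0.21774147]), np.float32(0.039367672), [50.3, 82.4])
red side (array([0.42994531, 0.21238924]), np.float32(0.03171507), [51.5, 83.4])
yellow top (array([ 0.65159015, -0.142131  ]), np.float32(2.988715), [56.9, 108.9])
yellow side (array([ 0.64858435, -0.14713843]), np.float32(2.989944), [56.1, 107.5])
blue top (array([ 0.50870532, -0.39923474]), np.float32(0.2821442), [57.8, 130.1])
blue side (array([ 0.50627185, -0.40532013]), np.float32(0.3039839), [53.9, 129.0])
blank top 0 (array([0.48885098, 0.01087084]), np.float32(0.48497984), [35.6, 43.6])
blank side 0 (array([0.48661124, 0.00898421]), np.float32(0.4937773), [36.5, 42.1])
blank top 0.8 (array([0.48980609, 0.0109514 ]), np.float32(0.48497927), [34.8, 41.9])
blank side 0.8 (array([0.48654395, 0.00894798]), np.float32(0.4937771), [36.5, 42.0])
blue stack (array([ 0.44561975, -0.01208203]), np.float32(2.0418987), [11.5, 49.7])
[[ 0.39832423 -0.20870412]] [[0.50529204 0.40084924]]
shift [-0.4608 -0.3806  0.0025] turn -0.399 q6 -0.12 pos [0.2232 0.5297 0.3021]
```

View pics/stk.png

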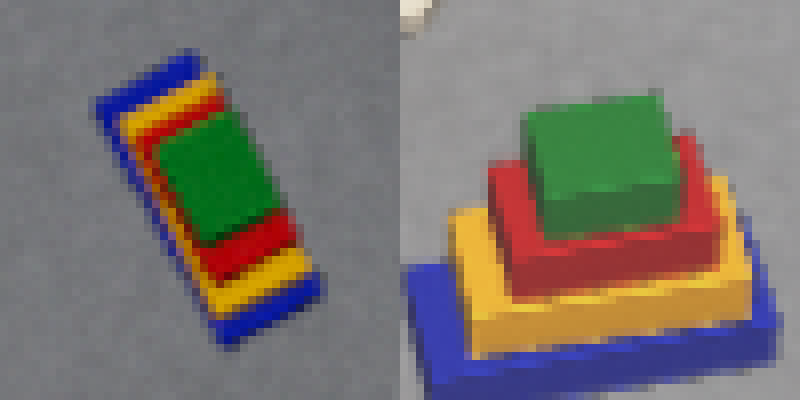

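The crop shows four parallel layers at about 0.49 rad, with the green top face clear. The two cameras agree to within about 5 mm, so I average them. Next I move above the stack.

```bash
python3 -c "
from h import *
go((.488,.010),.26,.489)"
```

```text
shift [-0.4458 -0.376   0.0425] turn -0.888 q6 -0.12 pos [0.2232 0.5297 0.3021]
```

Call:
inch_along(plan=[[[-0.045,-0.038,0,-0.09],[-0.09,-0.076,0,-0.18],[-0.135,-0.114,0,-0.27],[-0.18,-0.152,0,-0.36],[-0.225,-0.19,0,-0.45],[-0.27,-0.228,0,-0.54],[-0.315,-0.266,0.01,-0.63],[-0.36,-0.304,0.02,-0.72],[-0.405,-0.342,0.03,-0.81],[-0.446,-0.376,0.0425,-0.888]]], jaw=1.0)

```text
time_s: 1.45
eef_pos: [0.4891, 0.0082, 0.26]
eef_rot: [-0.243, 0.97, -0.0, 0.0]
contact_force: [0.7, 0.8, -0.4]
gripper_width: 1.001
finger_force: 0.0
```

Call:
inch_along(plan=[[[-0.0,0,0,0],[0,0,0,0]]])

```text
time_s: 1.7
eef_pos: [0.4878, 0.0105, 0.2599]
eef_rot: [-0.242, 0.97, 0.001, -0.0]
contact_force: [0.1, 0.6, 0.2]
gripper_width: 0.999
finger_force: 0.0
```

```bash
python3 -c "
from h import *
go((.488,.010),.173,.489)"
```

```text
shift [ 0.     -0.0007  0.0869] turn -0.001 q6 -2.18 pos [0.4878 0.0105 0.2599]
```

Call:
inch_along(plan=[[[0,-0.0005,0.03,0],[0,-0.0005,0.06,0],[0,-0.0005,0.078,0],[0,-0.0005,0.087,0],[0,-0.0005,0.087,0],[0,-0.0005,0.087,0]]])

```text
time_s: 2.45
eef_pos: [0.489, 0.0102, 0.1741]
eef_rot: [-0.242, 0.97, -0.0, 0.001]
contact_force: [0.3, -0.1, 0.2]
gripper_width: 0.997
finger_force: 0.0
```

Call:
inch_along(plan=[[[0,0,0,0],[0,0,0,0],[0,0,0,0],[0,0,0,0],[0,0,0,0],[0,0,0,0]]], jaw=0.0, grip_force=20)

```text
time_s: 3.2
eef_pos: [0.4885, 0.0098, 0.1731]
eef_rot: [-0.242, 0.97, 0.0, 0.0]
contact_force: [0.1, -0.5, 0.8]
gripper_width: 0.399
finger_force: 0.0
```

Call:
inch_along(plan=[[[0,0,-0.01,0],[0,0,-0.02,0],[0,0,-0.04,0],[0,0,-0.06,0],[0,0,-0.06,0]]])

```text
time_s: 3.82
eef_pos: [0.4896, 0.0097, 0.2351]
eef_rot: [-0.242, 0.97, -0.001, 0.002]
contact_force: [0.3, 0.5, -1.2]
gripper_width: 0.383
finger_force: 20.0
```

```bash
python3 - <<'E'
from h import *
go((.6694,.1396),.14,.20)
a,b=eyes.read_camera("top"),eyes.read_camera("side")
cv2.imwrite("pics/g1.png",np.hstack([cv2.resize(a[150:270,250:370],(400,400)),cv2.resize(b[120:240,290:410],(400,400))])[:,:,::-1])
E
```

```text
shift [-0.2194  0.0304  0.0959] turn 0.289 q6 -2.18 pos [0.4896 0.0097 0.2351]
```

View pics/g1.png

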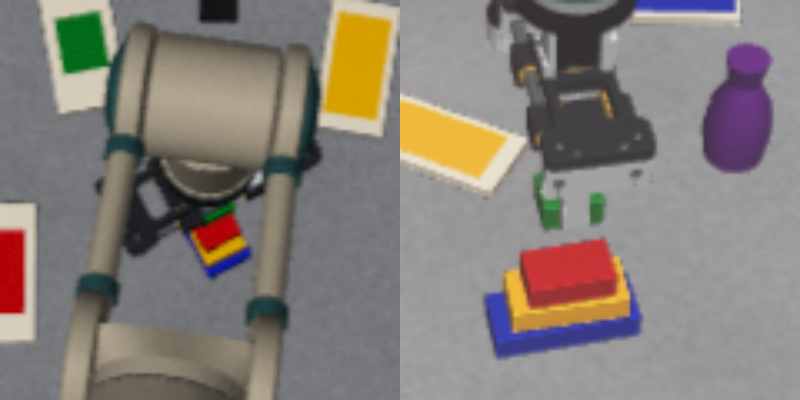

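The green blank is held (width 36 mm) and the remaining stack is undisturbed. Next I move over the green board.

Call:
inch_along(plan=[[[-0.03,0.004,0,0.04],[-0.065,0.009,0.01,0.09],[-0.105,0.015,0.025,0.14],[-0.145,0.02,0.04,0.19],[-0.18,0.025,0.055,0.24],[-0.205,0.028,0.065,0.27],[-0.2194,0.0304,0.075,0.289],[-0.2194,0.0304,0.075,0.289],[-0.2194,0.0304,0.075,0.289]]])

```text
time_s: 5.05
eef_pos: [0.6671, 0.1392, 0.1581]
eef_rot: [-0.1, 0.995, -0.0, -0.001]
contact_force: [-0.5, -0.3, -1.0]
gripper_width: 0.38
finger_force: 20.0
```

```bash
python3 -c "
from h import *
go((.6694,.1396),.114,.20)"
```

```text
shift [-0.0024 -0.0001  0.0441] turn 0.0 q6 -1.67 pos [0.6671 0.1392 0.1581]
```

Call:
inch_along(plan=[[[0,0,0.01,0],[0,0,0.02,0],[0,0,0.028,0],[0,0,0.034,0],[0,0,0.038,0],[0,0,0.041,0],[0,0,0.041,0],[0,0,0.041,0]]])

```text
time_s: 6.05
eef_pos: [0.6681, 0.1398, 0.1174]
eef_rot: [-0.1, 0.995, 0.0, 0.0]
contact_force: [0.2, 0.4, -0.3]
gripper_width: 0.381
finger_force: 20.0
```

```bash
python3 -c "
from h import *
go((.6694,.1396),.114,.20)"
```

```text
shift [-0.0012 -0.0004  0.0034] turn 0.0 q6 -1.67 pos [0.6681 0.1398 0.1174]
```

Call:
inch_along(plan=[[[-0.001,0,0.001,0],[-0.001,0,0.002,0],[-0.001,0,0.003,0],[-0.001,0,0.003,0],[-0.001,0,0.003,0]]])

```text
time_s: 6.68
eef_pos: [0.6689, 0.1399, 0.1142]
eef_rot: [-0.1, 0.995, 0.0, 0.0]
contact_force: [-0.1, -0.3, -1.8]
gripper_width: 0.383
finger_force: 20.0
```

Call:
inch_along(plan=[[[0,0,0.0005,0],[0,0,0.001,0],[0,0,0.0015,0],[0,0,0.0015,0]]])

```text
time_s: 7.18
eef_pos: [0.6689, 0.14, 0.1135]
eef_rot: [-0.1, 0.995, 0.0, 0.0]
contact_force: [-1.3, 0.2, 5.6]
gripper_width: 0.385
finger_force: 20.0
```

Contact. I release, rise, and swing back toward the stack so I can check the placement.

Call:
inch_along(plan=[[[0,0,0,0],[0,0,0,0],[0,0,0,0],[0,0,0,0],[0,0,0,0],[0,0,0,0]]], jaw=0.8)

```text
time_s: 7.92
eef_pos: [0.6689, 0.1399, 0.1127]
eef_rot: [-0.1, 0.995, 0.0, 0.0]
contact_force: [0.0, 0.9, -0.2]
gripper_width: 0.802
finger_force: 0.0
```

Call:
inch_along(plan=[[[0,0,-0.015,0],[0,0,-0.04,0],[0,0,-0.08,0],[0,0,-0.13,0],[0.05,0,-0.15,0],[0.1,0,-0.15,0],[0.15,0,-0.15,0],[0.2,0,-0.15,0],[0.26,0,-0.15,0],[0.3,0,-0.15,0]]], jaw=1.0)

```text
time_s: 9.18
eef_pos: [0.3722, 0.08, 0.2636]
eef_rot: [-0.1, 0.995, -0.0, 0.0]
contact_force: [0.3, 0.0, 0.7]
gripper_width: 1.005
finger_force: 0.0
```

```bash
python3 - <<'E'
from h import *
I={n:eyes.read_camera(n) for n in("top","side")}
for n in I:
    print(face(n,'green',proj(n,(.669,.14,.036))[0],.036,r=25,im=I[n],bright=.85))
    print('red',face(n,'red',proj(n,(.488,.010,.072))[0],.072,r=25,im=I[n],bright=.8 if n=='side' else 0))
a,b=I["top"],I["side"]
cv2.imwrite("pics/g2.png",np.hstack([cv2.resize(a[130:250,230:350],(400,400)),cv2.resize(b[160:280,210:330],(400,400))])[:,:,::-1])
E
```

```text
(array([0.67045941, 0.14482779]), np.float32(0.11533605), [37.5, 40.7])
red (array([0.48694308, 0.01131403]), np.float32(0.5151152), [42.5, 68.0])
(array([0.66628595, 0.13957065]), np.float32(0.20045525), [35.9, 42.3])
red (array([0.48503342, 0.0081724 ]), np.float32(0.52506727), [41.8, 66.4])
```

View pics/g2.png

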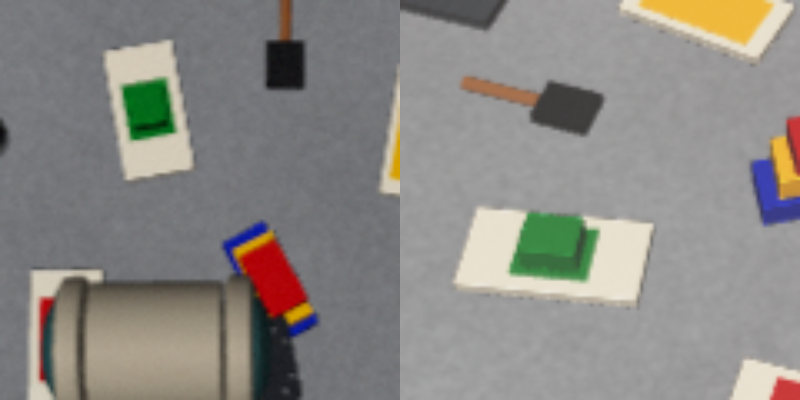

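The green blank sits centred and aligned on its patch, within about 3 mm. The red blank is now on top of the stack at (.486,.010) with yaw .52.

```bash
python3 -c "
from h import *
go((.486,.0097),.149,.52)"
```

```text
shift [-0.0994 -0.0918  0.1143] turn -0.32 q6 -1.74 pos [0.3705 0.0799 0.2635]
```

Call:
inch_along(plan=[[[-0.03,-0.025,0,-0.08],[-0.06,-0.055,0,-0.18],[-0.085,-0.08,0.01,-0.26],[-0.0994,-0.0918,0.03,-0.32],[-0.0994,-0.0918,0.05,-0.32],[-0.0994,-0.0918,0.05,-0.32]]])

```text
time_s: 10.02
eef_pos: [0.4909, 0.01, 0.2119]
eef_rot: [-0.257, 0.966, 0.0, -0.001]
contact_force: [0.5, -0.8, -0.5]
gripper_width: 0.997
finger_force: 0.0
```

```bash
python3 -c "
from h import *
go((.486,.0097),.149,.52)"
```

```text
shift [0.0043 0.0021 0.0629] turn -0.0 q6 -2.21 pos [0.4909 0.01   0.2119]
```

Call:
inch_along(plan=[[[0.003,0.002,0.02,0],[0.004,0.002,0.04,0],[0.004,0.002,0.055,0],[0.004,0.002,0.063,0],[0.004,0.002,0.063,0],[0.004,0.002,0.063,0]]])

```text
time_s: 10.78
eef_pos: [0.4868, 0.0098, 0.1505]
eef_rot: [-0.257, 0.966, -0.0, 0.001]
contact_force: [0.6, -0.0, -0.7]
gripper_width: 0.998
finger_force: 0.0
```

Call:
inch_along(plan=[[[0,0,0,0],[0,0,0,0],[0,0,0,0],[0,0,0,0],[0,0,0,0],[0,0,0,0],[0,0,0,0],[0,0,0,0]]], jaw=0.0, grip_force=20)

```text
time_s: 11.78
eef_pos: [0.4862, 0.0097, 0.1497]
eef_rot: [-0.257, 0.966, -0.0, 0.0]
contact_force: [0.4, -0.9, -0.9]
gripper_width: 0.426
finger_force: 20.0
```

Call:
inch_along(plan=[[[0,0,-0.01,0],[0,0,-0.02,0],[0,0,-0.04,0],[0,0,-0.06,0],[0,0,-0.06,0],[0,0,-0.06,0]]])

```text
time_s: 12.52
eef_pos: [0.4857, 0.0099, 0.2094]
eef_rot: [-0.257, 0.966, 0.0, -0.0]
contact_force: [-0.1, -0.1, -1.0]
gripper_width: 0.427
finger_force: 20.0
```

```bash
python3 -c "
from h import *
go((.4316,.2151),.13,.035)"
```

```text
shift [-0.0551  0.2049  0.0795] turn 0.485 q6 -2.21 pos [0.4857 0.0099 0.2094]
```

Call:
inch_along(plan=[[[-0.007,0.025,0,0.06],[-0.016,0.06,0,0.14],[-0.026,0.1,0,0.23],[-0.036,0.135,0.01,0.32],[-0.045,0.168,0.025,0.4],[-0.051,0.192,0.04,0.46],[-0.0551,0.2049,0.05,0.485],[-0.0551,0.2049,0.06,0.485],[-0.0551,0.2049,0.06,0.485],[-0.0551,0.2049,0.06,0.485]]])

```text
time_s: 13.78
eef_pos: [0.4324, 0.2144, 0.1497]
eef_rot: [-0.017, 1.0, -0.0, 0.0]
contact_force: [-1.1, -0.4, -1.8]
gripper_width: 0.422
finger_force: 20.0
```

```bash
python3 -c "
from h import *
go((.4316,.2151),.114,.035)"
```

```text
shift [0.0008 0.0007 0.0357] turn -0.0 q6 -1.29 pos [0.4324 0.2144 0.1497]
```

Call:
inch_along(plan=[[[0.001,0.0007,0.01,0],[0.001,0.0007,0.02,0],[0.001,0.0007,0.027,0],[0.001,0.0007,0.031,0],[0.001,0.0007,0.034,0],[0.001,0.0007,0.0355,0],[0.001,0.0007,0.0365,0],[0.001,0.0007,0.0365,0],[0.001,0.0007,0.0365,0]]])

```text
time_s: 14.9
eef_pos: [0.4311, 0.2157, 0.1136]
eef_rot: [-0.018, 1.0, 0.0, 0.0]
contact_force: [-1.3, 0.1, 4.7]
gripper_width: 0.42
finger_force: 20.0
```

Call:
inch_along(plan=[[[0,0,0,0],[0,0,0,0],[0,0,0,0],[0,0,0,0],[0,0,0,0]]], jaw=0.85)

```text
time_s: 15.52
eef_pos: [0.4311, 0.2157, 0.1131]
eef_rot: [-0.018, 1.0, 0.0, 0.0]
contact_force: [0.0, -1.0, 0.8]
gripper_width: 0.846
finger_force: 0.0
```

Call:
inch_along(plan=[[[0,0,-0.015,0],[0,0,-0.04,0],[0,0,-0.08,0],[0,0,-0.12,0],[0.04,0,-0.12,0],[0.08,0,-0.12,0],[0.12,0,-0.12,0],[0.14,0,-0.12,0],[0.14,0,-0.12,0],[0.14,0,-0.12,0]]], jaw=1.0)

```text
time_s: 16.77
eef_pos: [0.2927, 0.2112, 0.2335]
eef_rot: [-0.018, 1.0, 0.0, 0.001]
contact_force: [-0.1, -0.1, -0.5]
gripper_width: 1.0
finger_force: 0.0
```

```bash
python3 - <<'E'
from h import *
I={n:eyes.read_camera(n) for n in("top","side")}
a,b=I["top"],I["side"]
cv2.imwrite("pics/r2.png",np.hstack([cv2.resize(a[150:270,220:340],(400,400)),cv2.resize(b[170:310,270:410],(400,400))])[:,:,::-1])
for n in I:
  for c,X,z in(('red',(.4316,.2151),.036),('yellow',(.486,.01),.048)):
    try: print(n,c,face(n,c,proj(n,(*X,z))[0],z,r=30,im=I[n],bright=.85 if n=='side' else 0))
    except Exception as e: print(n,c,e)
go((.486,.01),.125,.52)
E
```

```text
top red (array([0.43087448, 0.21415558]), np.float32(0.039367657), [49.4, 81.2])
top yellow (array([0.48877042, 0.01167801]), np.float32(0.47185975), [44.9, 91.9])
side red (array([0.42689337, 0.22202512]), np.float32(0.031715546), [55.0, 81.0])
side yellow (array([0.48521582, 0.00953335]), np.float32(0.48774293), [47.3, 90.9])
shift [-0.1862 -0.2077  0.1084] turn -0.485 q6 -1.17 pos [0.2926 0.2111 0.2333]
```

View pics/r2.png

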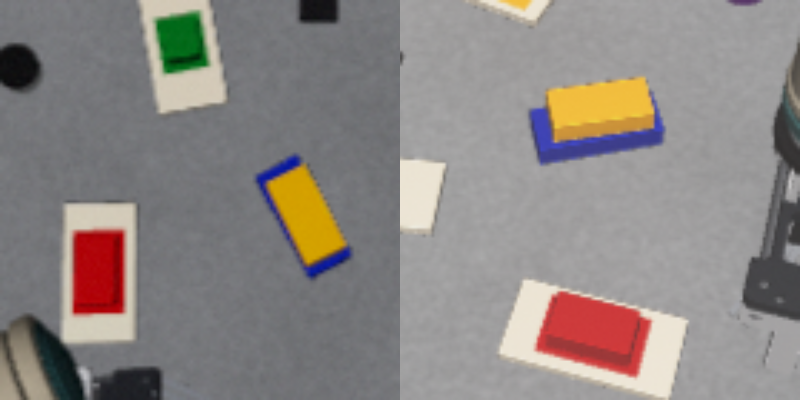

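Red is well centred on its patch. Yellow is on top of the stack at (.487,.0106) with yaw .48.

Call:
inch_along(plan=[[[-0.03,-0.03,0,-0.07],[-0.07,-0.075,0,-0.18],[-0.11,-0.12,0,-0.28],[-0.145,-0.16,0,-0.36],[-0.17,-0.19,0,-0.42],[-0.187,-0.208,0.01,-0.445],[-0.187,-0.208,0.03,-0.445],[-0.187,-0.208,0.05,-0.445],[-0.187,-0.208,0.05,-0.445]]])

```text
time_s: 18.0
eef_pos: [0.4852, 0.0089, 0.1815]
eef_rot: [-0.237, 0.971, 0.001, -0.002]
contact_force: [0.2, 0.7, -0.2]
gripper_width: 1.003
finger_force: 0.0
```

```bash
python3 -c "
from h import *
go((.487,.0106),.125,.48)"
```

```text
shift [-0.0025  0.0005  0.0565] turn -0.001 q6 -2.18 pos [0.4852 0.0089 0.1815]
```

Call:
inch_along(plan=[[[-0.0015,0.0005,0.02,0],[-0.0015,0.0005,0.04,0],[-0.0015,0.0005,0.05,0],[-0.0015,0.0005,0.0565,0],[-0.0015,0.0005,0.0565,0],[-0.0015,0.0005,0.0565,0]]])

```text
time_s: 18.75
eef_pos: [0.4869, 0.0105, 0.1272]
eef_rot: [-0.238, 0.971, -0.0, 0.001]
contact_force: [-0.4, -0.1, -0.2]
gripper_width: 1.001
finger_force: 0.0
```

Call:
inch_along(plan=[[[0,0,0,0],[0,0,0,0],[0,0,0,0],[0,0,0,0],[0,0,0,0],[0,0,0,0],[0,0,0,0],[0,0,0,0]]], jaw=0.0, grip_force=20)

```text
time_s: 19.75
eef_pos: [0.4865, 0.0105, 0.1267]
eef_rot: [-0.238, 0.971, -0.0, 0.0]
contact_force: [-1.4, -0.5, -0.4]
gripper_width: 0.467
finger_force: 20.0
```

Call:
inch_along(plan=[[[0,0,-0.01,0],[0,0,-0.02,0],[0,0,-0.04,0],[0,0,-0.06,0],[0,0,-0.06,0],[0,0,-0.06,0]]])

```text
time_s: 20.5
eef_pos: [0.486, 0.0106, 0.1864]
eef_rot: [-0.238, 0.971, 0.0, -0.0]
contact_force: [-0.0, 0.0, -1.6]
gripper_width: 0.466
finger_force: 20.0
```

```bash
python3 -c "
from h import *
go((.6501,-.1446),.15,-.153)"
```

```text
shift [-0.0738 -0.2135  0.0363] turn 0.633 q6 -2.17 pos [0.486  0.0106 0.1864]
```

Call:
inch_along(plan=[[[-0.009,-0.026,0,0.08],[-0.022,-0.064,0,0.19],[-0.035,-0.104,0,0.31],[-0.048,-0.141,0,0.42],[-0.06,-0.175,0.01,0.52],[-0.068,-0.2,0.02,0.6],[-0.0738,-0.2135,0.03,0.633],[-0.0738,-0.2135,0.036,0.633],[-0.0738,-0.2135,0.036,0.633],[-0.0738,-0.2135,0.036,0.633]]])

```text
time_s: 21.75
eef_pos: [0.65, -0.1439, 0.1511]
eef_rot: [0.076, 0.997, 0.0, -0.0]
contact_force: [0.1, 0.2, -1.7]
gripper_width: 0.466
finger_force: 20.0
```

```bash
python3 -c "
from h import *
go((.6501,-.1446),.1145,-.153)"
```

```text
shift [-0.0002 -0.0007  0.0366] turn 0.001 q6 -1.74 pos [ 0.65   -0.1439  0.1511]
```

Call:
inch_along(plan=[[[0,-0.0004,0.01,0],[0,-0.0004,0.02,0],[0,-0.0004,0.026,0],[0,-0.0004,0.031,0],[0,-0.0004,0.0335,0],[0,-0.0004,0.035,0],[0,-0.0004,0.036,0],[0,-0.0004,0.036,0],[0,-0.0004,0.036,0]]])

```text
time_s: 22.88
eef_pos: [0.6505, -0.1451, 0.1149]
eef_rot: [0.076, 0.997, 0.0, 0.0]
contact_force: [0.1, 0.9, -2.2]
gripper_width: 0.467
finger_force: 20.0
```

Call:
inch_along(plan=[[[0,0,0.0005,0],[0,0,0.001,0],[0,0,0.0015,0],[0,0,0.0015,0]]])

```text
time_s: 23.38
eef_pos: [0.6505, -0.1451, 0.1147]
eef_rot: [0.076, 0.997, -0.0, 0.0]
contact_force: [-2.7, 0.4, 7.5]
gripper_width: 0.467
finger_force: 20.0
```

Call:
inch_along(plan=[[[0,0,0,0],[0,0,0,0],[0,0,0,0],[0,0,0,0],[0,0,0,0]]], jaw=0.9)

```text
time_s: 24.0
eef_pos: [0.6504, -0.1451, 0.113]
eef_rot: [0.076, 0.997, 0.0, -0.0]
contact_force: [0.2, -0.2, 0.4]
gripper_width: 0.897
finger_force: 0.0
```

Call:
inch_along(plan=[[[0,0,-0.015,0],[0,0,-0.04,0],[0,0,-0.08,0],[0,0,-0.12,0],[0.04,0.02,-0.14,0.18],[0.09,0.06,-0.14,0.36],[0.14,0.1,-0.14,0.54],[0.19,0.14,-0.14,0.72],[0.24,0.18,-0.14,0.9],[0.29,0.22,-0.14,1.08]]], jaw=1.0)

```text
time_s: 25.25
eef_pos: [0.4036, 0.1096, 0.2544]
eef_rot: [0.576, 0.817, 0.001, 0.001]
contact_force: [0.2, 1.6, 0.1]
gripper_width: 0.998
finger_force: 0.0
```

Call:
inch_along(plan=[[[0,0,0,0.18],[0,0,0,0.36],[0,0,0,0.54],[0,0,0,0.72],[0,0,0,0.9],[0,0,0,1.08],[0,0,0,1.26],[0,0,0,1.43],[0,0,0,1.43],[0,0,0,1.43]]])

```text
time_s: 26.5
eef_pos: [0.4052, 0.1084, 0.2538]
eef_rot: [0.97, 0.243, 0.001, 0.0]
contact_force: [0.2, 0.6, -0.3]
gripper_width: 0.998
finger_force: 0.0
```

```bash
python3 - <<'E'
from h import *
I={n:eyes.read_camera(n) for n in("top","side")}
a,b=I["top"],I["side"]
cv2.imwrite("pics/y2.png",np.hstack([cv2.resize(a[120:260,260:400],(400,400)),cv2.resize(b[110:250,250:390],(400,400))])[:,:,::-1])
for n in I:
  for c,X,z in(('yellow',(.6501,-.1446),.036),('blue',(.486,.01),.024)):
    try: print(n,c,face(n,c,proj(n,(*X,z))[0],z,r=35,im=I[n],bright=.8 if n=='side' else 0))
    except Exception as e: print(n,c,e)
go((.486,.01),.102,.5)
E
```

```text
top yellow (array([ 0.64554449, -0.13921294]), np.float32(2.9887154), [55.7, 107.5])
top blue (array([0.49074588, 0.01480895]), np.float32(0.5153766), [49.4, 117.7])
side yellow (array([ 0.64985516, -0.1446115 ]), np.float32(2.9931269), [48.3, 92.0])
side blue (array([0.4885213 , 0.01221688]), np.float32(0.51866794), [49.6, 112.3])
shift [0.0249 0.1249 0.1515] turn -0.009 q6 1.18 pos [0.4051 0.1084 0.2535]
```

View pics/y2.png

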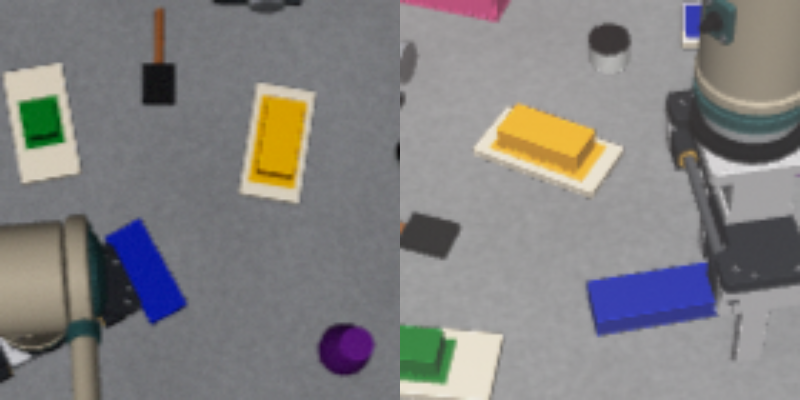

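Yellow is well placed on its patch. The blue blank is at about (.489,.013) with yaw .516.

Call:
inch_along(plan=[[[0.006,0.03,0,0],[0.014,0.07,0,0],[0.022,0.105,0,0],[0.0253,0.1234,0.03,-0.02],[0.0253,0.1234,0.07,-0.02],[0.0253,0.1234,0.1,-0.02],[0.0253,0.1234,0.1,-0.02],[0.0253,0.1234,0.1,-0.02]]])

```text
time_s: 27.6
eef_pos: [0.4862, 0.0113, 0.1541]
eef_rot: [0.968, 0.252, 0.001, 0.0]
contact_force: [-0.1, 0.1, 0.7]
gripper_width: 0.998
finger_force: 0.0
```

```bash
python3 -c "
from h import *
go((.489,.0132),.102,.516)"
```

```text
shift [ 0.0033 -0.0003  0.0521] turn -0.006 q6 0.94 pos [0.4862 0.0113 0.1541]
```

Call:
inch_along(plan=[[[0.003,0,0.02,-0.006],[0.003,0,0.036,-0.006],[0.003,0,0.046,-0.006],[0.003,0,0.052,-0.006],[0.003,0,0.052,-0.006],[0.003,0,0.052,-0.006]]])

```text
time_s: 28.35
eef_pos: [0.4885, 0.0128, 0.1017]
eef_rot: [0.967, 0.255, 0.001, 0.0]
contact_force: [-0.3, -0.9, 0.3]
gripper_width: 1.0
finger_force: 0.0
```

Call:
inch_along(plan=[[[0,0,0,0],[0,0,0,0],[0,0,0,0],[0,0,0,0],[0,0,0,0],[0,0,0,0],[0,0,0,0],[0,0,0,0]]], jaw=0.0, grip_force=20)

```text
time_s: 29.35
eef_pos: [0.4882, 0.0127, 0.1012]
eef_rot: [0.967, 0.255, 0.0, 0.0]
contact_force: [0.2, -1.1, -0.6]
gripper_width: 0.511
finger_force: 20.0
```

Call:
inch_along(plan=[[[0,0,-0.01,0],[0,0,-0.03,0],[0,0,-0.06,0],[0,0,-0.09,0],[0,0,-0.09,0],[0,0,-0.09,0]]])

```text
time_s: 30.1
eef_pos: [0.4871, 0.013, 0.1903]
eef_rot: [0.967, 0.255, -0.001, -0.0]
contact_force: [-0.6, -0.9, -3.5]
gripper_width: 0.507
finger_force: 20.0
```

```bash
python3 -c "
from h import *
go((.5075,-.4023),.15,.29)"
```

```text
shift [-0.1869  0.3715  0.0401] turn 0.225 q6 0.94 pos [0.4871 0.013  0.1903]
```

Call:
inch_along(plan=[[[0,0,-0.03,0],[0,0,-0.06,0],[-0.015,0.03,-0.06,0.02],[-0.035,0.07,-0.06,0.04],[-0.058,0.115,-0.06,0.07],[-0.08,0.16,-0.06,0.1],[-0.103,0.205,-0.06,0.13],[-0.126,0.25,-0.06,0.16],[-0.148,0.295,-0.06,0.19],[-0.169,0.335,-0.06,0.21]]])

```text
time_s: 31.35
eef_pos: [0.5054, -0.3633, 0.2485]
eef_rot: [0.988, 0.151, -0.001, -0.002]
contact_force: [-0.2, -0.8, -3.9]
gripper_width: 0.505
finger_force: 20.0
```

```bash
python3 -c "
from h import *
go((.5075,-.4023),.15,.29)"
```

```text
shift [-0.0095  0.0382  0.0984] turn 0.014 q6 0.53 pos [ 0.5054 -0.3633  0.2485]
```

Call:
inch_along(plan=[[[-0.006,0.02,0.02,0.01],[-0.0095,0.036,0.05,0.014],[-0.0095,0.036,0.08,0.014],[-0.0095,0.036,0.098,0.014],[-0.0095,0.036,0.098,0.014],[-0.0095,0.036,0.098,0.014]]])

```text
time_s: 32.1
eef_pos: [0.5079, -0.3984, 0.1527]
eef_rot: [0.989, 0.145, -0.0, -0.001]
contact_force: [-0.6, 0.4, -3.2]
gripper_width: 0.51
finger_force: 20.0
```

```bash
python3 -c "
from h import *
go((.5075,-.4023),.114,.29)"
```

```text
shift [-0.0015  0.0036  0.0387] turn 0.002 q6 0.51 pos [ 0.5079 -0.3984  0.1527]
```

Call:
inch_along(plan=[[[-0.0015,0.003,0.01,0],[-0.0015,0.003,0.02,0],[-0.0015,0.003,0.027,0],[-0.0015,0.003,0.031,0],[-0.0015,0.003,0.034,0],[-0.0015,0.003,0.036,0],[-0.0015,0.003,0.0365,0],[-0.0015,0.003,0.0365,0],[-0.0015,0.003,0.0365,0]]])

```text
time_s: 33.22
eef_pos: [0.5074, -0.4025, 0.1169]
eef_rot: [0.989, 0.145, 0.0, 0.0]
contact_force: [-0.1, -0.1, -3.5]
gripper_width: 0.511
finger_force: 20.0
```

```bash
python3 -c "
from h import *
go((.5075,-.4023),.114,.29)"
```

```text
shift [ 0.0002 -0.0002  0.0029] turn 0.001 q6 0.5 pos [ 0.5074 -0.4025  0.1169]
```

Call:
inch_along(plan=[[[0,0,0.001,0],[0,0,0.002,0],[0,0,0.003,0],[0,0,0.0035,0],[0,0,0.004,0],[0,0,0.004,0],[0,0,0.004,0]]])

```text
time_s: 34.1
eef_pos: [0.5072, -0.4024, 0.1132]
eef_rot: [0.989, 0.145, 0.0, 0.0]
contact_force: [-2.2, 1.7, 4.2]
gripper_width: 0.509
finger_force: 20.0
```

Call:
inch_along(plan=[[[0,0,0,0],[0,0,0,0],[0,0,0,0],[0,0,0,0],[0,0,0,0]]], jaw=0.9)

```text
time_s: 34.72
eef_pos: [0.5074, -0.4025, 0.1126]
eef_rot: [0.989, 0.145, 0.0, -0.0]
contact_force: [-0.6, -0.0, -0.1]
gripper_width: 0.899
finger_force: 0.0
```

Call:
inch_along(plan=[[[0,0,-0.015,0],[0,0,-0.04,0],[0,0,-0.09,0],[0,0,-0.15,0],[0,-0.05,-0.17,0],[0,-0.1,-0.17,0],[0,-0.16,-0.17,0],[0,-0.22,-0.17,0],[0,-0.28,-0.17,0],[0,-0.3,-0.17,0]]])

```text
time_s: 35.98
eef_pos: [0.4196, -0.1125, 0.2839]
eef_rot: [0.989, 0.146, 0.001, 0.0]
contact_force: [-0.0, 0.1, 0.1]
gripper_width: 0.901
finger_force: 0.0
```

Call:
inch_along(plan=[[[0,0,0,0],[0,0,0,0]]])

```text
time_s: 36.22
eef_pos: [0.4221, -0.1164, 0.2832]
eef_rot: [0.989, 0.145, 0.001, 0.001]
contact_force: [1.1, -0.8, -0.2]
gripper_width: 0.9
finger_force: 0.0
```

```bash
python3 - <<'E'
from h import *
I={n:eyes.read_camera(n) for n in("top","side")}
a,b=I["top"],I["side"]
cv2.imwrite("pics/b2.png",np.vstack([cv2.resize(a[110:290,160:480],(533,300)),cv2.resize(b[90:330,200:627],(533,300))])[:,:,::-1])
for n in I:
  for c,X in(('green',(.669,.14)),('red',(.4316,.2151)),('yellow',(.6501,-.1446)),('blue',(.5075,-.4023))):
    try: print(n,c,face(n,c,proj(n,(*X,.036))[0],.036,r=35,im=I[n],bright=.85))
    except Exception as e: print(n,c,e)
E
```

```text
top green (array([0.67176434, 0.14288869]), np.float32(0.11533637), [41.5, 42.9])
top red (array([0.43078455, 0.21415762]), np.float32(0.03936773), [49.4, 80.9])
top yellow (array([ 0.64557794, -0.13915753]), np.float32(2.9915931), [55.5, 107.4])
top blue (array([ 0.50557751, -0.39383853]), np.float32(0.2804894), [61.0, 127.7])
side green (array([0.66631543, 0.13949911]), np.float32(0.19835523), [35.8, 42.2])
side red (array([0.42692554, 0.22213132]), np.float32(0.035266656), [55.0, 81.0])
side yellow (array([ 0.64981396, -0.14585332]), np.float32(2.9966853), [46.1, 91.1])
side blue (array([ 0.52827393, -0.39575342]), np.float32(0.27982038), [50.3, 67.4])
```

View pics/b2.png

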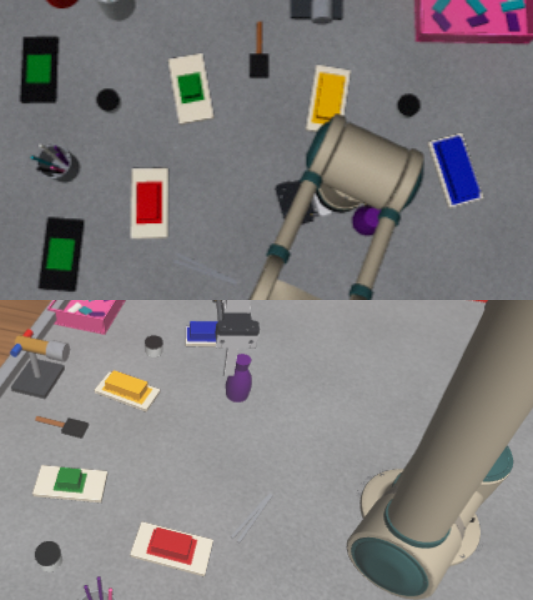

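All four are on their boards and the vase and cup stand. The arm hides blue from the side camera, so I move clear for one close check of blue and red.

Call:
inch_along(plan=[[[0,-0.04,0,0],[0,-0.08,0,0],[0,-0.12,0,0],[0,-0.16,0,0],[0,-0.2,0,0],[0,-0.2,0,0],[0,-0.2,0,0]]])

```text
time_s: 37.2
eef_pos: [0.3646, 0.0756, 0.2827]
eef_rot: [0.989, 0.145, 0.0, 0.0]
contact_force: [0.1, -1.1, -0.3]
gripper_width: 0.899
finger_force: 0.0
```

```bash
python3 - <<'E'
from h import *
a,b=eyes.read_camera("top"),eyes.read_camera("side")
def exp(im,n,c,bd,yaw,L,W):
    ax=np.array([np.cos(yaw),np.sin(yaw)]);ay=np.array([-ax[1],ax[0]])
    P=np.array([[*(np.array(bd)+i*ax*L/2+j*ay*W/2),.036] for i,j in((1,1),(1,-1),(-1,-1),(-1,1))])
    q=proj(n,P); x,y=q.mean(0).astype(int)
    k=cv2.resize(im[y-25:y+25,x-33:x+33],(396,300),interpolation=cv2.INTER_CUBIC)
    cv2.polylines(k,[np.int32((q-[x-33,y-25]+.5)*6)],True,(0,255,255),1); return k
B=((.5075,-.4023),.29,.116,.048);R=((.4316,.2151),.035,.068,.04)
cv2.imwrite("pics/fin.png",np.vstack([np.hstack([exp(a,"top",0,*B),exp(a,"top",0,*R)]),np.hstack([exp(b,"side",0,*B),exp(b,"side",0,*R)])])[:,:,::-1])
E
```

```text
(no output)
```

View pics/fin.png

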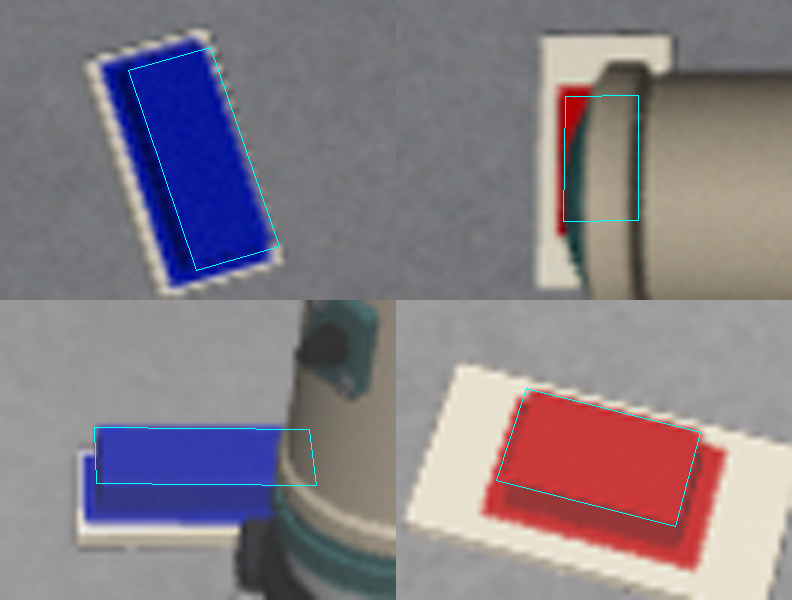

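The crops show the visible blue and red blank edges within about 2–3 mm of the outlines drawn for a centred pose, for example blue corners at (130,70) and (97,428). Red's top view is partly hidden by the arm, but its side view matches. I hand the job in.

```bash
python3 -c "
from rig import ctrl
print(ctrl.close_job())"
```

```text
the job is handed in; nothing more can be done
None
```

The green, red, yellow and blue blanks lie on their matching boards, centred to within about 5 mm by the camera checks, the cup and vase were left standing, and the job was handed in at about 37 s of the 136 s allowed; no verdict came back.

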